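# Feel the master gauge, then the latch release

## Task

Compare the spring of the latch with the master: with the fingertips, lightly press the round plunger of the brass master gauge well past half of its stroke and let it come back up, then do the same to the longer, round-ended release lever of the grey latch on the turntable, and withdraw the hand well clear. Press gently: do not touch the square lug on the gauge, do not press the shorter square-ended lever, do not turn the turntable, and leave the loose parts on the bench where they are.

Things in the scene. Friction and masses are not known exactly. Their poses are not given: they have to be found in the camera images.
- gauge: Brass master gauge: brass block 120 x 56 mm, 36 mm high, on a 150 x 70 x 6 mm steel foot screwed to the bench. Origin on the bench under its centre; x along the block, z up. On its top stand a round sprung plunger at x = +36 mm and a low square fixed lug at x = -36 mm. It may stand left or right on the bench, turned any way.
- gauge_top (a point): Centre of the flat top of the gauge's round plunger head (steel, 26 mm across, 8 mm thick), 61 mm above the bench when up; it moves down with the plunger.
- gauge_plunger (a joint): Stroke of the gauge plunger in m: 0 up, 0.010 fully down (hard stop). Spring: about 1.5 N to start, 4 N fully down; it returns by itself.
- gauge_lug: Square fixed steel lug on the gauge, 18 x 18 mm, its top 48 mm above the bench, 72 mm from the plunger. Not to be touched. Origin at the centre of its underside.
- latch: Grey door latch (90 x 110 mm, 54 mm high, 62 over its pivot stud) clamped on the turntable's aluminium platter, turning with it. Origin on the turntable axis, 22 mm above the bench; z up. Housing from x = -25 to +65 mm. Two dark steel levers stick out of its -x face: long release lever at y = +34 mm, short lock lever at y = -34 mm. It may face any way; a stiff bearing (0.5 N m) holds it.
- release_pad (a point): Centre of the top of the round end (28 mm across, 4 mm thick) of the long release lever. It lies 45 mm outside the housing's face, 82 mm above the bench when the lever is up, with free space below it.
- release_lever (a joint): Angle of the release lever in rad: 0 up (lever level), 0.22 fully down (hard stop); the pad is 58 mm from the pivot, so it sinks about 12.5 mm. Spring: about 2 N at the pad to start, 4.5 N fully down; it returns by itself.
- lock_pad (a point): Centre of the top of the square end (14 x 18 mm) of the short lock lever, 20 mm outside the housing's face, 82 mm above the bench. Not to be pressed.
- lock_lever (a joint): Angle of the lock lever in rad: 0 up, 0.22 fully down; sprung. To be left at 0.
- platter_mark (a point): Index line near the rim of the turntable's cast aluminium platter (220 mm across, its top 36 mm above the bench), 100 mm from the axis.
- striker: Chromed door striker, loose: 50 x 30 mm plate with a round loop 42 mm high; origin under its centre.
- wedge: White nylon wedge, loose: 60 x 25 mm, 24 mm high; origin under its centre.
- stopper: Red rubber stopper, loose: round, 38 mm across, 28 mm high; origin under its centre.
- go_pin: Steel go pin standing upright, loose, near the gauge: 14 mm shank, 20 mm head, 45 mm high; origin under its centre.
- collar: Steel collar lying flat, loose, near the gauge: 40 mm across, 16 mm high; origin under its centre.
- screwdriver: Screwdriver lying on the far part of the bench, loose, 200 mm long.
- mug: White mug, loose, 76 mm across, 85 mm high; origin under its centre.

How it is judged:
By the outcome, as a careful person would: the job done as asked, in the order asked, and still so for the second after the job is handed in, with the robot touching nothing.
It also fails if it takes over 42 s, if anything falls off the work surface, if the arm or the gripper's body presses on something with over 40 N, if the wrist force passes 120 N, or if a joint passes its speed limit or range.

## Robot

A 6-joint arm with a two-finger parallel gripper is mounted at the origin on the work surface. World frame = base frame: x ahead of the robot, y to its left, z up, the work surface at z = 0. Lengths are in m, angles in rad, forces in N, time in s.
With the tool pointing down it reaches from about 0.15 to 0.775 m from the base axis. Payload 6.1 kg.
Tool frame: the origin (TCP) lies between the finger pads, 19 mm behind the fingertips; this is the grasp point; z points along the fingers, y is the line along which they close (so a half turn about z gives the same grasp; the last joint's range is limited). The gripper opens to 85 mm and grips with 20 to 120 N. Pads are 22 mm wide; open, the fingers measure 114 mm over their backs; the gripper's body (76 mm by 85 mm) begins 54 mm behind the grasp point. The pads swing forward as they close: fully open they stand 13 mm farther back than shut.
Start: joints at [-1.133, 0.126, -0.04, 1.405, 0, 1.571], TCP at [0.223, -0.475, 0.25] pointing down, gripper open.
Joint ranges: [-2.72, 2.72], [-0.95, 1.95], [-1.27, 1.35], [-1.78, 2.02], [-1.46, 1.47], [-3.14, 3.14]. Speed limits (rad/s): [2.39, 2.39, 3.01, 3.14, 3.14, 3.14].

## Interface

Orientations are given as a rotation vector (axis times angle).
In Python, from station import readout, eyes, order gives the robot as it stands.
- The arm moves only by the shell command python3 -m crank 'ROWS'. ROWS is JSON, a list of rows, each a list of 3 entries, a list of its own where there are three numbers: the closure, from 0 (fully open) to 1 (shut), then the shift along the tool's x, y, z in m, then the turn about the tool's z in degrees. In form: [[fingers, [tx, ty, tz], yaw], ...]. A call has 1 to 5 rows; each row shifts and turns the commanded pose from where the row before left it, along the tool's axes as they then stand; what a row does not reach is not made up. A row lasts 1/8 s, in which the tool goes at most 62.5 mm and 10.7 degrees, less where a joint would pass 70% of its speed; a pose out of reach is approached as far as the arm can. A call with a gripper value outside its range is refused whole. The fingers move at their own pace and stop on an object; the grip force is fixed at half the most. Time passes only in rows, so rows that do not move let the fingers close. It gives the time, the measured TCP pose, the force, the opening and the grip force at its end, in the units of the state.
- readout.get_obs(): the state, without advancing time (a new reading comes with each control period).
- eyes.snapshot(name): name is "scene" or "top" or "wrist"; returns (picture, depth): 420x560x3 uint8, blue, green, red; 420x560 float32, m along the optical axis (not along the pixel's ray), 0 where there is no reading.
- eyes.camera_info(name): a dict with "fx", "fy", "cx", "cy" (pixels), "rvec" (rotation vector, rad) and "tvec" (3), from world to camera coordinates, as OpenCV has them. Camera axes: x right, y down, z forward; pixel columns grow to the right and rows downward; lengths in m; the calibration is good to about 2 mm. A picture is of the moment at which its call begins: read the wrist's pose just before it. camera_info takes no time and is no camera call; for the wrist camera it gives the pose at the moment of the call.
- order.close_job(): hands the job in; it is judged then, once.
The state is a dict: "t": time; "q": joint angles; "dq": joint speeds; "joint_efforts": joint torques, N m; "eef_pos": TCP position; "tool_rot": TCP orientation; "wrist_force": force on the tool from outside, world axes, zero at the start; "ft_torque": the same for the moment, N m; "gripper_width": finger opening in m; "grip_force": force on a finger pad.
Only numpy, scipy, OpenCV 4.12 (cv2) and the standard library are available. Lean on these libraries where they do the work, as an engineer would, in place of code of your own. Each camera call takes 0.05 s, during which the arm holds its last target. There are 200 camera calls.

## Working session

There is one attempt and no reset: what is moved stays moved. The work goes in short steps, Python scripts to look and compute and a shell command to move; the robot and the scene stay as the last step left them, time stands still between calls to the robot, and variables do not carry over. Pictures are saved under pics/ and viewed, at most 10 in all, crops included, and the job is handed in when it is done.

```bash
mkdir -p pics; ls; cat > h.py <<'E'
import numpy as np, cv2
from station import readout, eyes, order
def cam(n):
    c=eyes.camera_info(n); K=np.array([[c['fx'],0,c['cx']],[0,c['fy'],c['cy']],[0,0,1]]); R=cv2.Rodrigues(np.array(c['rvec'],float))[0]
    return K,R,np.array(c['tvec'],float)
def snap(n,f):
    C=cam(n); p,d=eyes.snapshot(n); cv2.imwrite(f'pics/{f}.png',p); np.savez(f'pics/{f}.npz',p=p,d=d,K=C[0],R=C[1],t=C[2])
def load(f):
    z=np.load(f'pics/{f}.npz'); return z['p'],z['d'],(z['K'],z['R'],z['t'])
def plane(C,u,v,z):
    K,R,t=C; o=-R.T@t; r=R.T@np.linalg.inv(K)@[u,v,1]; return o+r*(z-o[2])/r[2]
def cloud(d,C):
    K,R,t=C; v,u=np.indices(d.shape); P=np.stack([(u-K[0,2])/K[0,0]*d,(v-K[1,2])/K[1,1]*d,d],-1); return (P-t)@R
E
python3 - <<'E'
from h import *
print(readout.get_obs())
for n in ('top','scene'): snap(n,n+'0'); C=cam(n); print(n,-C[1].T@C[2],C[0][0,0])
E
```

```text
pics
{'t': 0.0, 'q': array([-1.13303049e+00,  1.26433877e-01, -4.06253944e-02,  1.40539963e+00,
       -2.36067154e-05,  1.57079513e+00]), 'dq': array([-0.00052764,  0.00079624,  0.00170551,  0.00193121, -0.00053028,
       -0.00090579]), 'joint_efforts': array([ 3.66402728e-04, -4.35912716e+01,  3.52923167e+01,  1.73197989e-02,
        2.84673473e-05,  3.31326326e-07]), 'eef_pos': array([ 0.2223895 , -0.47515176,  0.24919222]), 'tool_rot': array([-3.06505655e+00, -6.81813894e-01,  6.02957705e-04]), 'wrist_force': array([-0.14011112,  0.28782272,  0.44898061]), 'ft_torque': array([0.04045066, 0.00217329, 0.01837079]), 'grip_force': 0.0, 'gripper_width': 0.08545324820343508}
top [ 0.4209516  -0.05270338  1.04748799] 427.93880930514814
scene [ 1.34589156 -0.09499989  0.95001876] 452.2888696530365
```

View pics/top0.png

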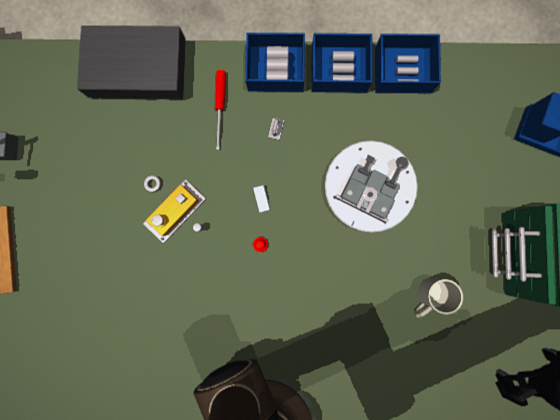

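View pics/scene0.png

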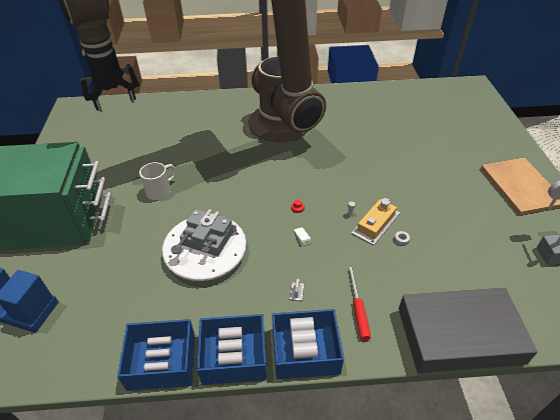

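Top view: the gauge is at about (174,210), with the round plunger near (159,219) and the square lug near (181,199). The latch is at (370,187), its long round lever end near (402,163) and the short lever near (370,160). The scene view confirms this layout. Next I measure with depth and zoom in.

```bash
python3 - <<'E'
from h import *
p,d,C=load('top0'); P=cloud(d,C); z=P[...,2]
def comp(m,name):
    n,l,s,c=cv2.connectedComponentsWithStats(m.astype(np.uint8))
    for i in range(1,n):
        if s[i,4]>8: print(name,s[i,4],c[i].round(1),np.median(P[l==i],0).round(4),'mid',((P[l==i].min(0)+P[l==i].max(0))/2).round(4))
box=np.zeros(z.shape,bool); box[175:245,140:208]=1
comp(box&(z>.055)&(z<.075),'plunger'); comp(box&(z>.043)&(z<.054),'lug?')
b2=np.zeros(z.shape,bool); b2[140:235,320:420]=1
comp(b2&(z>.073)&(z<.09),'levers'); 
hsv=cv2.cvtColor(p,cv2.COLOR_BGR2HSV)
br=box&(hsv[...,1]>150)&(hsv[...,0]>15)&(hsv[...,0]<35)
r=cv2.minAreaRect(np.argwhere(box&(z>.03)&(z<.042))[:,::-1].astype(np.float32)); print('brass',r, plane(C,*r[0],.036))
m=b2&(z>.03)&(z<.1)
pl=np.zeros(z.shape,bool); pl[130:240,315:425]=1; pl&=(z>.025)
(c,rad)=cv2.minEnclosingCircle(np.argwhere(pl)[:,::-1].astype(np.float32)); print('platter',c,rad,plane(C,*c,.036))
print(np.round(z[155:240:6,320:420:6]*1000).astype(int))
a=cv2.resize(p[170:250,135:215],(400,400),interpolation=cv2.INTER_CUBIC);b=cv2.resize(p[135:235,320:420],(400,400),interpolation=cv2.INTER_CUBIC)
cv2.imwrite('pics/zoom.png',np.hstack([a,b]))
E
```

```text
plunger 100 [157.  219.4] [0.484  0.2565 0.0626] mid [0.4843 0.2572 0.0611]
lug? 61 [180.  197.8] [0.5357 0.2084 0.049 ] mid [0.5367 0.2094 0.0487]
lug? 53 [196.6 226.5] [0.4701 0.1666 0.0468] mid [0.469  0.1674 0.0476]
levers 300 [363.2 170.6] [ 0.5989 -0.2182  0.0818] mid [ 0.603  -0.2146  0.0815]
levers 359 [394.3 176.5] [ 0.581  -0.288   0.0827] mid [ 0.5868 -0.2847  0.0815]
levers 46 [346.3 199.2] [ 0.5344 -0.1799  0.0847] mid [ 0.5353 -0.1778  0.0815]
levers 14 [362.4 207.3] [ 0.5161 -0.2142  0.0841] mid [ 0.5184 -0.216   0.0814]
levers 49 [377.1 213.9] [ 0.5027 -0.2486  0.0873] mid [ 0.5011 -0.2477  0.0815]
brass ((178.75, 217.25), (46.66904830932617, 50.20458221435547), 45.0) [0.49093845 0.21301794 0.036     ]
platter (370.5, 179.5) 72.88700103759766 [ 0.58826374 -0.24187553  0.036     ]
[[   2    2    2   38   37   38   38   36   82   36   37   36   34   39
    35    3    2]
 [   1    1   34   36   37   36   36   40   83   37   37   38   36   82
    88    0   -2]
 [  -1   -2   39   40   36   38   72   73   36   41   37   38   38   82
    39   36    3]
 [   7   36   38   38  
[... 357 characters left out ...]
5   90   93   93   96 1047   95   92   89   73   36
    35   36   -3]
 [   1    0   38   37   34   68   91   90   92   91   92 1047   90   38
    39   38    1]
 [   3    1   33   36   39   34   39   73   96   91   90   91   35   36
    38   37    3]
 [   3   -1    1   37   38   39   38   38   36   72   89   89   39   36
    40    1    1]
 [   3    1    1    3   37   39   35   41   39   38   38   71   38   39
     4    2    3]
 [   3    0    3    3    3    0   39   37   38   35   34   37    4    1
     0    5    4]
 [   0    1    1    4    0    4    2    2    3    1    1    4    2   -2
     1    3    0]
 [   1    1    3    4    0    4   -2    1    0    4   -1    6   -3   -1
     3    1    5]]
```

View pics/zoom.png

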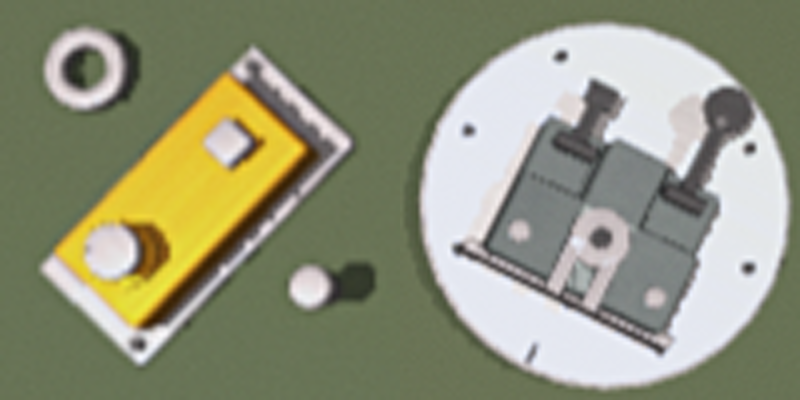

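Zoom: the plunger head is at about (157.4,220) and the lug at (181,198.5). The plunger-to-lug distance measures about 71 mm against 72 given. The round release pad is at about (402,162.5) and the short lever's square end at about (371,159). Next I refine the pad position, then close the fingers and turn the tool, because joint 6 would run into its limit if the yaw stayed fixed.

```bash
cat >> h.py <<'E'
def go(x,y):
    o=readout.get_obs(); R=cv2.Rodrigues(o['tool_rot'])[0]; e=o['eef_pos']
    print('t',round(o['t'],2),'pos',e.round(4),'F',o['wrist_force'].round(2),'w',round(o['gripper_width'],4),'zaxis',R[:,2].round(3),'q',o['q'].round(2))
    print('tool shift mm to target (same z):',(R.T@(np.array([x,y,e[2]])-e)*1000).round(1))
E
python3 - <<'E'
from h import *
p,d,C=load('top0'); g=p.max(2)
m=np.zeros(g.shape,np.uint8); m[153:173,392:412]=(g[153:173,392:412]<95)
o=cv2.morphologyEx(m,cv2.MORPH_OPEN,cv2.getStructuringElement(cv2.MORPH_ELLIPSE,(7,7)))
n,l,s,c=cv2.connectedComponentsWithStats(o); print(s[1:],c[1:])
for i in range(1,n): print('pad',plane(C,*c[i],.082))
print('pad eye',plane(C,402,162.5,.082),'lock eye',plane(C,371.2,158.7,.082))
print('plunger',plane(C,157.2,219.8,.061),'lug',plane(C,180.5,198.3,.048))
# scene cross-check: project
p2,d2,C2=load('scene0')
for n_,X in (('pad',plane(C,402,162.5,.082)),('plg',plane(C,157.2,219.8,.061))):
    u=C2[0]@(C2[1]@X+C2[2]); u=u[:2]/u[2]; print(n_,u)
a=[cv2.resize(p2[y-35:y+35,x-35:x+35],(400,400),interpolation=cv2.INTER_CUBIC) for x,y in ((185,252),(383,207))]
cv2.imwrite('pics/zoom2.png',np.hstack(a))
E
python3 -m crank '[[1,[0,0,0],-10],[1,[0,0,0],-10],[1,[0,0,0],-10],[1,[0,0,0],-10],[1,[0,0,0],-10]]'
python3 -m crank '[[1,[0,0,0],-10]]'
python3 -c "
from h import *; go(0.484,0.257)"
```

```text
[[398 157   9   8  50]] [[402.  160.5]]
pad [ 0.62545924 -0.30490472  0.082     ]
pad eye [ 0.62083335 -0.30486501  0.082     ] lock eye [ 0.62868233 -0.23495311  0.082     ]
plunger [0.48248128 0.25645219 0.061     ] lug [0.53500403 0.20749414 0.048     ]
pad [174.98119347 247.91778089]
plg [384.36736678 200.62449057]
t: 0.72
eef_pos: [0.2225, -0.4753, 0.2495]
tool_rot: [-2.485, -1.921, -0.0]
wrist_force: [0.3, -0.1, 0.6]
gripper_width: 0.0004
grip_force: 0.0
t: 0.85
eef_pos: [0.2225, -0.4753, 0.2495]
tool_rot: [-2.308, -2.13, -0.0]
wrist_force: [0.0, 0.5, 0.5]
gripper_width: -0.0001
grip_force: 0.0
t 0.85 pos [ 0.2225 -0.4753  0.2495] F [0.02 0.53 0.48] w -0.0001 zaxis [-0.     0.001 -1.   ] q [-1.13  0.13 -0.04  1.41 -0.    0.52]
tool shift mm to target (same z): [7.508e+02 2.022e+02 6.000e-01]
```

View pics/zoom2.png

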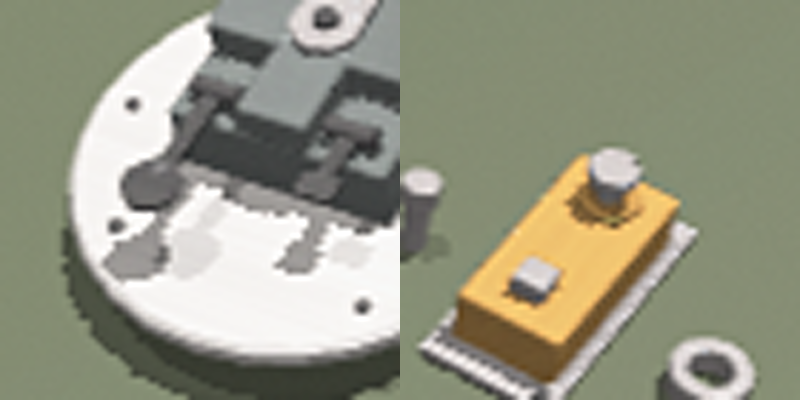

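The scene view agrees within about 2 px: the pad is at (176.6,249.4) and the plunger top at (385.6,200.5). Targets are plunger (0.4835,0.256) and pad (0.622,-0.304). Now I fly to the plunger at height.

```bash
python3 -m crank '[[1,[0.05,0.0135,0],0],[1,[0.05,0.0135,0],0],[1,[0.05,0.0135,0],0],[1,[0.05,0.0135,0],0],[1,[0.05,0.0135,0],0]]'
python3 -m crank '[[1,[0.05,0.0135,0],0],[1,[0.05,0.0135,0],0],[1,[0.05,0.0135,0],0],[1,[0.05,0.0135,0],0],[1,[0.05,0.0135,0],0]]'
python3 -m crank '[[1,[0.05,0.0135,0],0],[1,[0.05,0.0135,0],0],[1,[0.05,0.0135,0],0],[1,[0.05,0.0135,0],0],[1,[0.05,0.0135,0],0]]'
python3 -m crank '[[1,[0,0,0],0],[1,[0,0,0],0]]'
python3 -c "
from h import *; go(0.4835,0.256)"
```

```text
t: 1.48
eef_pos: [0.3113, -0.2306, 0.2497]
tool_rot: [-2.315, -2.123, -0.0]
wrist_force: [1.1, 0.2, 0.5]
gripper_width: -0.0002
grip_force: 0.0
t: 2.1
eef_pos: [0.4, 0.0128, 0.2499]
tool_rot: [2.314, 2.124, -0.0]
wrist_force: [0.2, -0.4, 0.5]
gripper_width: -0.0002
grip_force: 0.0
t: 2.72
eef_pos: [0.4888, 0.2561, 0.2496]
tool_rot: [2.314, 2.125, -0.001]
wrist_force: [0.6, -0.5, -0.6]
gripper_width: -0.0002
grip_force: 0.0
t: 2.98
eef_pos: [0.4882, 0.2542, 0.2494]
tool_rot: [-2.314, -2.125, 0.003]
wrist_force: [0.3, -0.4, -0.2]
gripper_width: -0.0003
grip_force: 0.0
t 2.98 pos [0.4882 0.2542 0.2494] F [ 0.33 -0.39 -0.15] w -0.0003 zaxis [-0.001 -0.001 -1.   ] q [ 0.48  0.18  0.02  1.41 -0.    2.14]
tool shift mm to target (same z): [ 1.3 -4.8  0. ]
```

```bash
python3 -m crank '[[1,[0.0015,-0.005,0.03],0],[1,[0,0,0.04],0],[1,[0,0,0.04],0],[1,[0,0,0.03],0],[1,[0,0,0.01],0]]'
python3 -m crank '[[1,[0,0,0],0],[1,[0,0,0],0]]'
python3 - <<'E'
from h import *
go(0.4835,0.256); snap('wrist','w1'); snap('top','t1')
a=load('w1')[0]; b=load('t1')[0]
cv2.imwrite('pics/c1.png',np.hstack([cv2.resize(a,(480,360)),cv2.resize(b[180:255,125:191],(317,360))]))
E
```

```text
t: 3.6
eef_pos: [0.4825, 0.2545, 0.0986]
tool_rot: [-2.316, -2.122, 0.004]
wrist_force: [-0.5, -0.6, 0.9]
gripper_width: -0.0004
grip_force: 0.0
t: 3.85
eef_pos: [0.4846, 0.2565, 0.1016]
tool_rot: [2.315, 2.123, 0.004]
wrist_force: [0.3, -0.2, 0.5]
gripper_width: -0.0002
grip_force: 0.0
t 3.85 pos [0.4846 0.2565 0.1016] F [ 0.34 -0.18  0.49] w -0.0002 zaxis [ 0.002  0.001 -1.   ] q [ 0.49  0.21 -0.27  1.09 -0.    2.14]
tool shift mm to target (same z): [-0.5 -1.  -0. ]
```

View pics/c1.png

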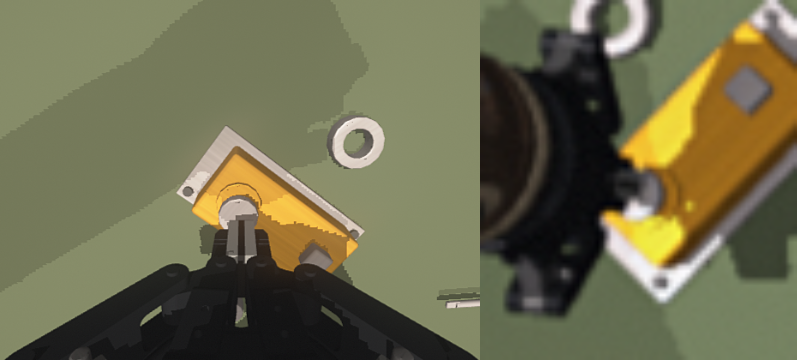

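Wrist and top views: the closed fingertips are just above the plunger head (head at about (238,210) in the left half), and the lug is well aside at (318,258). I check the head's position through the wrist camera and go down slowly.

```bash
python3 - <<'E'
from h import *
p,d,C=load('w1'); print('head by wrist',plane(C,238*7/6,211*7/6,.061))
X=np.array([.4846,.2565,.0826]); u=C[0]@(C[1]@X+C[2]); print('tip px (view)',u[:2]/u[2]*6/7)
E
python3 -m crank '[[1,[0,0,0.006],0],[1,[0,0,0.006],0],[1,[0,0,0.002],0],[1,[0,0,0],0],[1,[0,0,0],0]]'
python3 -m crank '[[1,[0,0,0.002],0],[1,[0,0,0],0],[1,[0,0,0],0]]'
python3 -m crank '[[1,[0,0,0.002],0],[1,[0,0,0],0],[1,[0,0,0],0]]'
```

```text
head by wrist [0.48254397 0.26196038 0.061     ]
tip px (view) [242.172494   235.40643816]
t: 4.58
eef_pos: [0.4838, 0.2564, 0.086]
tool_rot: [2.315, 2.124, 0.0]
wrist_force: [0.4, 0.2, -0.4]
gripper_width: -0.0003
grip_force: 0.0
t: 4.95
eef_pos: [0.4837, 0.2563, 0.084]
tool_rot: [2.315, 2.124, -0.0]
wrist_force: [0.1, 1.2, -0.1]
gripper_width: 0.0005
grip_force: 0.0
t: 5.32
eef_pos: [0.4837, 0.2564, 0.082]
tool_rot: [2.315, 2.124, 0.0]
wrist_force: [-0.8, 0.0, 0.8]
gripper_width: -0.0
grip_force: 0.0
```

```bash
python3 -m crank '[[1,[0.002,0,0.001],0],[1,[0,0,0],0],[1,[0,0,0],0]]'
python3 -m crank '[[1,[0,0,0.002],0],[1,[0,0,0],0],[1,[0,0,0],0]]'
python3 -m crank '[[1,[0,0,0.002],0],[1,[0,0,0],0],[1,[0,0,0],0]]'
python3 -m crank '[[1,[0,0,0.001],0],[1,[0,0,0],0]]'
```

```text
t: 5.7
eef_pos: [0.4839, 0.2584, 0.081]
tool_rot: [2.315, 2.124, -0.0]
wrist_force: [-0.1, -0.4, 0.4]
gripper_width: -0.0002
grip_force: 0.0
t: 6.08
eef_pos: [0.484, 0.2584, 0.0792]
tool_rot: [2.315, 2.124, 0.001]
wrist_force: [0.3, 0.2, 1.8]
gripper_width: 0.0002
grip_force: 0.7
t: 6.45
eef_pos: [0.4841, 0.2584, 0.0771]
tool_rot: [2.315, 2.124, 0.0]
wrist_force: [1.0, 0.3, 2.4]
gripper_width: 0.0
grip_force: 0.9
t: 6.7
eef_pos: [0.484, 0.2584, 0.076]
tool_rot: [2.315, 2.124, 0.0]
wrist_force: [0.0, 0.2, 2.4]
gripper_width: 0.0003
grip_force: 1.1
```

Contact came at about TCP z 0.080, as predicted. I press on to about 8 mm.

```bash
python3 -m crank '[[1,[0,0,0.002],0],[1,[0,0,0],0]]'
python3 -m crank '[[1,[0,0,0.0018],0],[1,[0,0,0],0],[1,[0,0,0],0]]'
python3 -m crank '[[1,[0,0,0],0]]'
```

```text
t: 6.95
eef_pos: [0.4841, 0.2584, 0.074]
tool_rot: [2.315, 2.124, 0.0]
wrist_force: [1.8, -0.2, 3.1]
gripper_width: 0.0001
grip_force: 1.3
t: 7.32
eef_pos: [0.484, 0.2584, 0.0723]
tool_rot: [2.315, 2.124, 0.0]
wrist_force: [1.9, 0.3, 3.1]
gripper_width: -0.0
grip_force: 1.5
t: 7.45
eef_pos: [0.484, 0.2584, 0.0723]
tool_rot: [2.315, 2.124, 0.0]
wrist_force: [0.8, 1.0, 3.1]
gripper_width: -0.0002
grip_force: 1.5
```

```bash
python3 -m crank '[[1,[0,0,-0.004],0],[1,[0,0,-0.006],0],[1,[0,0,-0.02],0],[1,[0,0,-0.04],0],[1,[0,0,-0.04],0]]'
python3 -m crank '[[1,[0,0,-0.02],0],[1,[0,0,0],0],[1,[0,0,0],0]]'
python3 - <<'E'
from h import *
go(0.622,-0.304)
snap('scene','s2'); p,d,C=load('s2'); p0,d0,_=load('scene0')
P=cloud(d,C); P0=cloud(d0,C); s=np.s_[196:203,382:390]; print('plunger top z before/after',np.median(P0[s][...,2]),np.median(P[s][...,2]))
E
```

```text
t: 8.07
eef_pos: [0.483, 0.2578, 0.1828]
tool_rot: [-2.314, -2.124, 0.004]
wrist_force: [-0.1, 0.1, 0.5]
gripper_width: 0.0003
grip_force: 0.0
t: 8.45
eef_pos: [0.4832, 0.258, 0.2009]
tool_rot: [-2.314, -2.124, 0.003]
wrist_force: [-0.4, -0.2, -0.1]
gripper_width: 0.0001
grip_force: 0.0
t 8.45 pos [0.4832 0.258  0.2009] F [-0.37 -0.21 -0.11] w 0.0001 zaxis [-0.002 -0.001 -1.   ] q [ 0.49  0.17 -0.09  1.31 -0.    2.15]
tool shift mm to target (same z): [-5.480e+02  1.864e+02  3.000e-01]
plunger top z before/after 0.05994665280437764 0.06014521237418248
```

The plunger is back up. Now over to the release pad at z 0.20; everything on the way is below 0.10.

```bash
python3 -m crank '[[1,[-0.05,0.017,0],0],[1,[-0.05,0.017,0],0],[1,[-0.05,0.017,0],0],[1,[-0.05,0.017,0],0],[1,[-0.05,0.017,0],0]]'
python3 -m crank '[[1,[-0.05,0.017,0],0],[1,[-0.05,0.017,0],0],[1,[-0.05,0.017,0],0],[1,[-0.05,0.017,0],0],[1,[-0.05,0.017,0],0]]'
python3 -m crank '[[1,[-0.045,0.016,0],0],[1,[0,0,0],0],[1,[0,0,0],0],[1,[0,0,0],0]]'
python3 - <<'E'
from h import *
go(0.622,-0.304); snap('wrist','w2'); snap('top','t2')
a=load('w2')[0]; cv2.imwrite('pics/c2.png',a)
E
```

```text
t: 9.12
eef_pos: [0.5467, 0.0003, 0.2008]
tool_rot: [-2.313, -2.123, 0.003]
wrist_force: [-0.1, 0.0, -0.0]
gripper_width: 0.0001
grip_force: 0.0
t: 9.75
eef_pos: [0.61, -0.2559, 0.2005]
tool_rot: [-2.313, -2.122, 0.002]
wrist_force: [0.8, 0.0, -0.9]
gripper_width: -0.0001
grip_force: 0.0
t: 10.25
eef_pos: [0.6223, -0.2993, 0.202]
tool_rot: [-2.313, -2.125, 0.0]
wrist_force: [-0.9, 0.3, 0.1]
gripper_width: -0.0003
grip_force: 0.0
t 10.25 pos [ 0.6223 -0.2993  0.202 ] F [-0.91  0.3   0.13] w -0.0003 zaxis [-0.001  0.001 -1.   ] q [-0.45  0.45  0.29  1.41  0.    1.21]
tool shift mm to target (same z): [-4.7  0.1 -0. ]
```

View pics/c2.png

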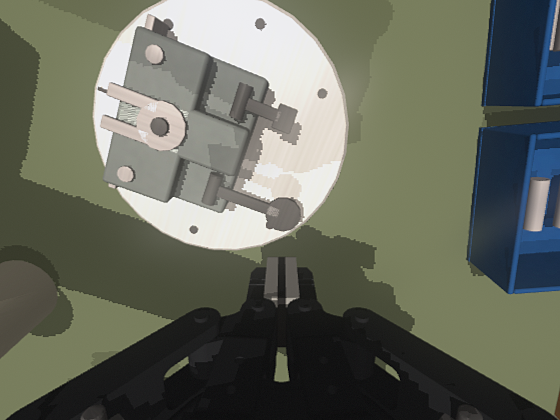

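Wrist view: the round release pad is fully visible at about (284,213), the short lock lever's end at (287,118), and the closed fingertips at (283,278). I compute the pad position from this.

```bash
python3 - <<'E'
from h import *
p,d,C=load('w2'); P=cloud(d,C); print('pad wrist',plane(C,284,213,.082),'depth',np.median(P[208:219,279:290].reshape(-1,3),0),'lock',plane(C,287,118,.082))
X=np.array([.6223,-.2993,.183]); u=C[0]@(C[1]@X+C[2]); print('tip px',u[:2]/u[2])
E
```

```text
pad wrist [ 0.6234964  -0.30214202  0.082     ] depth [ 0.62350021 -0.30215137  0.08204911] lock [ 0.63141995 -0.23126891  0.082     ]
tip px [282.60233779 274.69400678]
```

```bash
python3 -m crank '[[1,[-0.004,0,0.03],0],[1,[0,0,0.03],0],[1,[0,0,0.02],0],[1,[0,0,0.006],0],[1,[0,0,0],0]]'
python3 -m crank '[[1,[0,0,0],0],[1,[0,0,0],0],[1,[0,0,0],0]]'
python3 -c "
from h import *; go(0.623,-0.303)"
```

```text
t: 10.98
eef_pos: [0.6223, -0.3041, 0.1166]
tool_rot: [2.314, 2.125, 0.0]
wrist_force: [-0.8, 0.4, 0.9]
gripper_width: -0.0002
grip_force: 0.0
t: 11.35
eef_pos: [0.6224, -0.3047, 0.1168]
tool_rot: [2.314, 2.124, 0.001]
wrist_force: [0.9, -0.0, -0.2]
gripper_width: 0.0001
grip_force: 0.0
t 11.35 pos [ 0.6224 -0.3047  0.1168] F [ 0.94 -0.02 -0.2 ] w 0.0001 zaxis [ 0.001 -0.    -1.   ] q [-0.46  0.47  0.13  1.23  0.    1.2 ]
tool shift mm to target (same z): [ 1.8  0.4 -0. ]
```

```bash
python3 -m crank '[[1,[0.001,0,0.006],0],[1,[0,0,0.005],0],[1,[0,0,0.003],0],[1,[0,0,0],0],[1,[0,0,0],0]]'
python3 -m crank '[[1,[0,0,0.002],0],[1,[0,0,0],0],[1,[0,0,0],0]]'
python3 -m crank '[[1,[0,0,0.002],0],[1,[0,0,0],0],[1,[0,0,0],0]]'
python3 -m crank '[[1,[0,0,0.002],0],[1,[0,0,0],0],[1,[0,0,0],0]]'
```

```text
t: 11.98
eef_pos: [0.6223, -0.3036, 0.1023]
tool_rot: [2.315, 2.124, 0.0]
wrist_force: [0.2, 0.3, -0.1]
gripper_width: -0.0001
grip_force: 0.0
t: 12.35
eef_pos: [0.6225, -0.3037, 0.1006]
tool_rot: [2.314, 2.124, 0.0]
wrist_force: [-0.9, 0.3, 2.1]
gripper_width: -0.0
grip_force: 1.0
t: 12.72
eef_pos: [0.6225, -0.3037, 0.0984]
tool_rot: [2.314, 2.124, 0.0]
wrist_force: [0.7, -1.5, 3.0]
gripper_width: 0.0001
grip_force: 1.3
t: 13.1
eef_pos: [0.6224, -0.3036, 0.0963]
tool_rot: [2.314, 2.124, 0.0]
wrist_force: [1.4, -1.3, 2.9]
gripper_width: -0.0003
grip_force: 1.6
```

Contact came at about 0.101, as predicted. I go on to about 9.5 mm of the 12.5.

```bash
python3 -m crank '[[1,[0,0,0.002],0],[1,[0,0,0],0]]'
python3 -m crank '[[1,[0,0,0.002],0],[1,[0,0,0],0]]'
python3 -m crank '[[1,[0,0,0.001],0],[1,[0,0,0],0],[1,[0,0,0],0]]'
```

```text
t: 13.35
eef_pos: [0.6223, -0.3036, 0.0941]
tool_rot: [2.315, 2.124, 0.0]
wrist_force: [0.9, -0.6, 3.6]
gripper_width: 0.0001
grip_force: 1.9
t: 13.6
eef_pos: [0.6221, -0.3036, 0.0921]
tool_rot: [-2.315, -2.124, 0.0]
wrist_force: [0.4, -1.1, 4.3]
gripper_width: -0.0001
grip_force: 2.2
t: 13.98
eef_pos: [0.6221, -0.3035, 0.0912]
tool_rot: [-2.315, -2.124, 0.0]
wrist_force: [-0.5, 0.9, 4.6]
gripper_width: -0.0001
grip_force: 2.3
```

About 9.8 mm at 4.6 N with no hard stop. Now I release and withdraw up and away.

```bash
python3 -m crank '[[1,[0,0,-0.004],0],[1,[0,0,-0.006],0],[1,[0,0,-0.02],0],[1,[0,0,-0.04],0],[1,[0,0,-0.05],0]]'
python3 -m crank '[[1,[0,0,-0.05],0],[1,[0,-0.02,-0.02],0],[1,[0,-0.05,0],0],[1,[0,-0.05,0],0],[1,[0,-0.05,0],0]]'
python3 -m crank '[[1,[0,-0.05,0],0],[1,[0,-0.03,0],0],[1,[0,0,0],0],[1,[0,0,0],0],[1,[0,0,0],0]]'
python3 - <<'E'
from h import *
go(0.4,-.3); snap('top','t3'); snap('scene','s3')
p,d,C=load('top0'); p3,d3,_=load('t3'); b=load('s3')[0]
Z0=cloud(d,C)[...,2];Z=cloud(d3,C)[...,2]
for n,s in (('pad',np.s_[159:166,399:406]),('lock',np.s_[156:162,369:374]),('plg',np.s_[216:223,154:160])): print(n,np.median(Z0[s]),np.median(Z[s]))
cv2.imwrite('pics/c3.png',np.hstack([p3[110:270,120:430],p[110:270,120:430]]))
E
```

```text
t: 14.6
eef_pos: [0.6212, -0.303, 0.2106]
tool_rot: [-2.312, -2.121, 0.002]
wrist_force: [0.8, 0.1, -0.2]
gripper_width: 0.0001
grip_force: 0.0
t: 15.22
eef_pos: [0.45, -0.2882, 0.2798]
tool_rot: [-2.313, -2.122, 0.001]
wrist_force: [0.0, -0.8, 0.4]
gripper_width: -0.0
grip_force: 0.0
t: 15.85
eef_pos: [0.3737, -0.2821, 0.2806]
tool_rot: [-2.313, -2.124, 0.0]
wrist_force: [0.1, 0.3, -0.0]
gripper_width: -0.0001
grip_force: 0.0
t 15.85 pos [ 0.3737 -0.2821  0.2806] F [ 0.14  0.3  -0.04] w -0.0001 zaxis [-0.001  0.001 -1.   ] q [-0.65  0.02 -0.09  1.46  0.    1.01]
tool shift mm to target (same z): [-15.6  27.7  -0. ]
pad 0.08293581643093016 0.08403481242365965
lock 0.08362652537222537 0.08371297156525552
plg 0.06281602368112531 0.06284660564077724
```

View pics/c3.png

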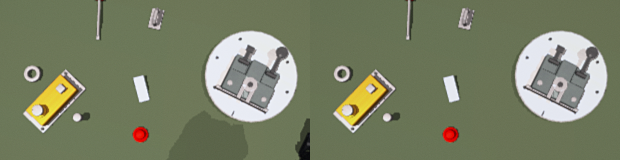

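View pics/s3.png

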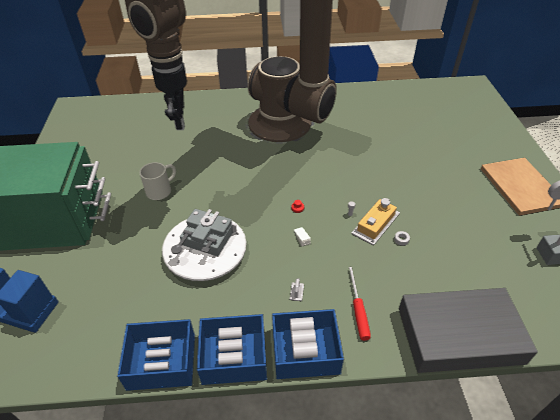

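Before and after match: the gauge, the latch with its index line, and the loose parts are where they were. Both pressed parts are back up and the hand is clear, high above the bench.

```bash
python3 -c "
from station import order; print(order.close_job())"
```

```text
the job is handed in; nothing more can be done
None
```

Job handed in at about 16 s: I pressed the gauge plunger about 7.7 of 10 mm (3.1 N), then the release lever about 9.8 of 12.5 mm (4.6 N); both came back up, nothing else moved in the before-and-after pictures, and the hand is withdrawn clear.

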